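# Index the vial inspection turntable by its worm crank and clamp it

### The arm

A 6-joint arm with a two-finger parallel gripper is mounted at the origin on the work surface. World frame = base frame: x ahead of the robot, y to its left, z up, the work surface at z = 0. Lengths are in mm, angles in rad, forces in N, time in s.
With the tool pointing down it reaches from about 300 to 775 mm from the base axis. Payload 14.6 kg.
Tool frame: the origin (TCP) lies between the finger pads; the fingertips stand 11 mm ahead of it and the grasp point (between the pads) lies 8 mm behind it; z points along the fingers, y is the direction in which the jaws open and shut (so a half turn about z gives the same grasp; the last joint's range is limited). The gripper opens to 94 mm and grips with 3 to 60 N. Pads are 16 mm wide; open, the fingers measure 119 mm over their backs; the gripper's body (75 mm by 177 mm) begins 78 mm behind the grasp point.
Start: joints at [-1.301, 0.3, 1.521, -0, 1.321, -0.067], TCP at [181.75, -519.092, 216.446] pointing down, gripper open.
Joint ranges: [-3.03, 3.03], [-0.79, 2.21], [0.23, 2.52], [-1.04, 4.18], [0, 3.07], [-2.55, 2.55]. Speed limits (rad/s): [2.22, 2.22, 2.57, 3.14, 3.14, 3.14].

### API

Orientations are given as [roll, pitch, yaw] about the fixed x, y, z axes, in that order (R = Rz(yaw) Ry(pitch) Rx(roll)).
In Python, from cell import * gives the robot as it stands.
- The arm moves only by the tool arm_command, never from a script. Its argument "deltas" is a list of rows, each an object with "xyz": the shift along the world's x, y, z in m, a list of three; "turn": the turn, a rotation vector about the world's x, y, z in rad, a list of three. A call has 1 to 12 rows; each row shifts and turns the commanded pose from where the row before left it; what a row does not reach is not made up. A row lasts 1/8 s, in which the tool goes at most 62.5 mm and 10.7 degrees, less where a joint would pass 70% of its speed; a pose out of reach is approached as far as the arm can. A call with a gripper value outside its range is refused whole. "gripper" is the closure, from 0 (fully open) to 1 (shut), set as the call begins (left out, the last holds). The fingers move at their own pace and stop on an object; "force" is the grip in N (left out, the last holds). Time passes only in rows, so rows that do not move let the fingers close. It gives the time, the measured TCP pose, the force and the opening at its end, in the units of the state.
- read_state(): the state, without advancing time (a new reading comes with each control period).
- camera(name): name is "scene" or "side" or "wrist"; returns a dict with "color" (384x512x3 uint8, red, green, blue), "fx", "fy", "cx", "cy" (pixels), "k1" (the pictures are not rectified: a ray, as slopes to the right and down, at radius r is drawn at 1 + k1 r^2 times it, then the intrinsics apply), "rvec" (rotation vector, rad) and "tvec" (3), from world to camera coordinates, as OpenCV has them; the wrist camera has in their place "mount" (4x4, takes a point from camera to tool coordinates, whose origin is the TCP and whose axes are the flange's). Camera axes: x right, y down, z forward; pixel columns grow to the right and rows downward; lengths in mm; the calibration is good to about 2 mm. A picture is of the moment at which its call begins: read the wrist's pose just before it. There is no depth.
- sign_off(): hands the job in, once; it reports no verdict.
The state is a dict: "clock": time; "joints": joint angles; "qd": joint speeds; "effort": joint torques, N m; "eef_pos": TCP position; "eef_rot": TCP orientation; "wrist_force": force on the tool from outside, world axes, zero at the start; "moment": the same for the moment, N m; "finger_gap": finger opening in mm.
Only numpy, scipy, OpenCV 4.12 (cv2) and the standard library are available. Lean on these libraries where they do the work, as an engineer would, in place of code of your own. Each camera call takes 0.05 s, during which the arm holds its last target.

### The job

Crank the vial turntable clockwise to the next station, bringing the yellow-capped vial round to the red pointer until the table comes up firm against its stop; feel for the stop and do not force the crank, whose safety clutch would slip. Then swing the clamp lever clockwise until it bites and press it gently firm. Leave the vials on the table and the things around the stand alone.

Things in the scene. Friction and masses are not known exactly. Their poses are not given: they have to be found in the camera images.
- stand: White bench stand, 210 x 190 mm, fixed. Origin: centre of its underside, on the turntable's vertical axis. Its -y side is the operator's side, where the crank sticks out; its x axis points to the operator's right. On its +y side, 130 mm from the axis, stands a black and white viewing panel, 190 mm wide, top 205 mm above the bench. The vials' tops are 168 mm above the bench.
- turntable: Steel drive plate, 190 mm across, with a carrier of ten vials on it, one every 36 degrees. A worm turns it 9 degrees per turn of the crank (crank clockwise: plate anticlockwise from above); it can not be pushed round. It starts 28 to 39 degrees short of its stop, where a steel tab on its rim meets a brass lug on the stand; it can not go past. Origin on its axis at bench height.
- yellow_mark (a point): On the yellow line beside the one yellow-capped vial (the others are blue), 80 mm from the turntable's axis, 4 mm above the carrier. It comes round to the pointer from the stand's +x side. The carrier is not set exactly on the drive plate: with the table on its stop the mark may stand up to 5 mm before or past the pointer, so it is only a rough guide.
- pointer (a point): Tip of the fixed red pointer over the carrier's rim, on the stand's +y side, 80 mm from the turntable's axis.
- crank_axis (a point): Centre of the circle in which the middle of the crank handle travels, 85 mm above the bench. The crank's axis is level, along the stand's y axis.
- crank_grip (a point): Middle of the black crank handle, a freely spinning sleeve 17 mm thick, 48 mm long, parallel to the stand's y axis, 32 mm from crank_axis; the crank arm is 24 mm from it towards +y. Starts at any angle. Clockwise, seen from the operator's side: the circle's top moves to the stand's +x. Up to 35 degrees of lost motion, then a drag under 5 N; at the stop the resistance rises at once.
- crank: Dark crank arm with its hub; origin at crank_axis, z axis from there to the handle. A safety clutch in the hub slips when the handle is pushed with about 14 N against a table that can not turn; the white lines on hub and collar then part.
- collar: Aluminium collar on the worm shaft behind the crank hub, 34 mm across, origin at crank_axis. Its z axis (white line) lies along the crank's z axis as long as the clutch has not slipped.
- clamp_pivot (a point): On the vertical axis of the clamp screw, on the operator's side right of the crank, at mid-height of the lever, 83 mm above the bench.
- lever_end (a point): Black clamp lever, orange dot at its end: middle of its bar 55 mm out from clamp_pivot, 83 mm above the bench. The bar is 12 mm wide and 12 mm high, from 77 to 89 mm above the bench, ending 70 mm out in a 15 mm stud that reaches from 72 to 94 mm.
- clamp_lever: The clamp lever, loose at first; origin on its screw's axis at bench height, x axis along it. Clockwise from above tightens. It swings freely (under 1 N) by 45 to 100 degrees, each time different, until it bites, pointing to the stand's -y give or take 40 degrees; then it takes about 7 N at 55 mm out and 0.6 N more per mm, and stays where left. Firm is 8 N or more; over 20 N is too much.
- loose_vial_mid (a point): Middle of a loose glass vial with a green cap, 23 mm across and 48 mm high, standing on the bench. To be left alone.
- gel_bottle_mid (a point): Middle of a loose plastic hand-gel bottle, 56 mm across and 150 mm high. To be left alone.
- carton_mid (a point): Middle of a loose white carton, 90 x 60 x 45 mm high. To be left alone.

How it is judged (in metres and radians):
On the way, in this order (a step that is already met when the one before it is completed fails the run):
1. the turntable has been cranked up to its stop (angle between the x axis of turntable and the x axis of stand, either way round below 0.0087 rad), for 0.2 s.
2. with the turntable on its stop, the clamp lever has bitten and is pressed firm, with at least 8 N (angle between the x axis of turntable and the x axis of stand, either way round below 0.0087 rad and x of lever_end in the frame of stand below 0.067 m and contact force between the fingers and clamp_lever above 8 N), for 0.1 s.
At the end, for the whole second after the job is handed in: the turntable stands on its stop to within half a degree, the clamp lever is left swung round clockwise where it bit, pointing to the operator's side or past it, and both are at rest (angle between the x axis of turntable and the x axis of stand, either way round below 0.0087 rad and x of lever_end in the frame of stand below 0.067 m and linear speed of clamp_lever below 0.01 m/s and angular speed of turntable below 0.02 rad/s); the robot touches nothing.
It fails at once if the crank was forced: its clutch slipped by more than 40 degrees (angle between the z axis of crank and the z axis of collar, either way round above 0.7 rad).
It fails at once if the clamp lever was pressed with more than 20 N (contact force between the fingers and clamp_lever above 20 N).
It fails at once if the fingers pushed the turntable or its vials with more than 3 N (contact force between the fingers and turntable above 3 N).
It fails at once if the loose vial, the gel bottle or the carton was shifted by more than 15 mm (distance of any of loose_vial_mid, gel_bottle_mid, carton_mid from where it was at the start of the episode above 0.015 m).
It also fails if it takes over 72 s, if anything falls off the work surface, if the arm or the gripper's body presses on something with over 40 N, if the wrist force passes 120 N, or if a joint passes its speed limit or range.

## Working session

There is one attempt and no reset: what is moved stays moved. The work goes in short steps, Python scripts to look and compute and a tool call to move; the robot and the scene stay as the last step left them, time stands still between calls to the robot, and variables do not carry over. Pictures are saved under pics/ and viewed, and the job is handed in when it is done.

Besides the shell and the picture viewer there is one more tool, called after "Request:" as a command line: name --argument value ..., lists and objects as JSON in quotes. arm_command: Moves the arm, as the interface text tells. Its arguments: {"type":"object","properties":{"deltas":{"type":"array","items":{"type":"object","properties":{"xyz":{"type":"array","items":{"type":"number"}},"turn":{"type":"array","items":{"type":"number"}}}}},"gripper":{"type":"number"},"force":{"type":"number"}},"required":["deltas"]}

```bash
ls; mkdir -p pics; cat > h.py <<'E'
from cell import *
import numpy as np, cv2
def shot(n,tag):
    s=read_state(); c=camera(n); cv2.imwrite(f'pics/{tag}.png',c['color'][:,:,::-1]); return s,c
E
python3 - <<'E'
from h import *
import pickle
for n in ['scene','side','wrist']:
    s,c=shot(n,n+'0'); pickle.dump((s,c),open(n+'0.pkl','wb'))
    print(n,{k:(np.round(v,4).tolist() if k!='color' else 0) for k,v in c.items()})
print(s)
E
```

```text
pics
scene {'color': 0, 'fx': 474.0917, 'fy': 474.0917, 'cx': 247.5731, 'cy': 197.3679, 'k1': -0.0209, 'rvec': [1.6397, 1.6631, -0.8661], 'tvec': [68.7372, -240.6178, 1473.6784]}
side {'color': 0, 'fx': 377.927, 'fy': 377.927, 'cx': 251.8428, 'cy': 192.1133, 'k1': 0.0325, 'rvec': [0.0706, 2.7957, -1.4255], 'tvec': [583.8892, 118.5195, 769.1458]}
wrist {'color': 0, 'fx': 299.0587, 'fy': 299.0587, 'cx': 257.307, 'cy': 191.487, 'k1': -0.0307, 'mount': [[-0.0, -0.9703, -0.2419, 70.8439], [1.0, 0.0001, -0.0004, -0.2072], [0.0005, -0.2419, 0.9703, -166.8988], [0.0, 0.0, 0.0, 1.0]]}
{'clock': 0.1, 'joints': array([-1.30062466e+00,  3.00409850e-01,  1.52152003e+00,  1.69260059e-05,
        1.32066523e+00, -6.65711862e-02]), 'qd': array([-0.00114084, -0.00138397, -0.00274549, -0.00023174,  0.00120474,
       -0.00083761]), 'effort': array([ 4.76703008e-04, -5.32640076e+01, -3.53286874e+01,  7.09053339e-02,
        2.34634493e-02, -6.70836562e-05]), 'eef_pos': array([ 181.68653625, -518.89559796,  215.94573933]), 'eef_rot': array([-3.14059351e+00, -8.30437390e-05,  3.36738614e-01]), 'wrist_force': array([0.2969415 , 0.51541296, 0.53010458]), 'moment': array([-0.00183381, -0.00985801, -0.07422599]), 'finger_gap': 93.84418164461702}
```

View pics/scene0.png

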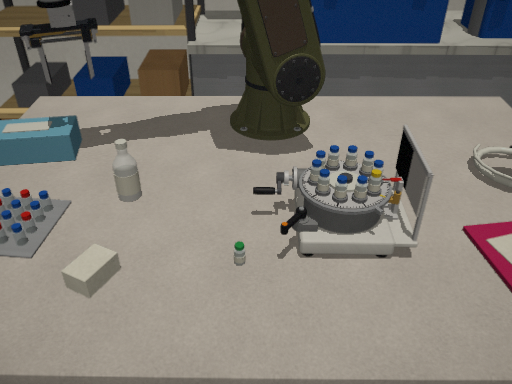

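View pics/side0.png

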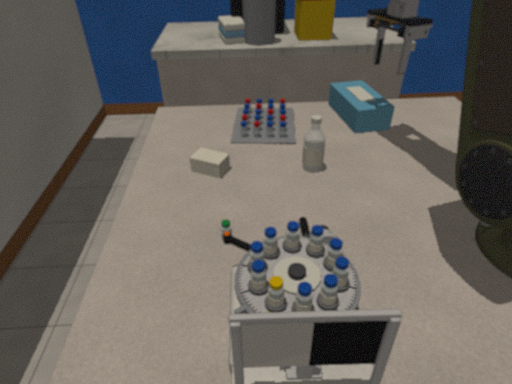

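View pics/wrist0.png

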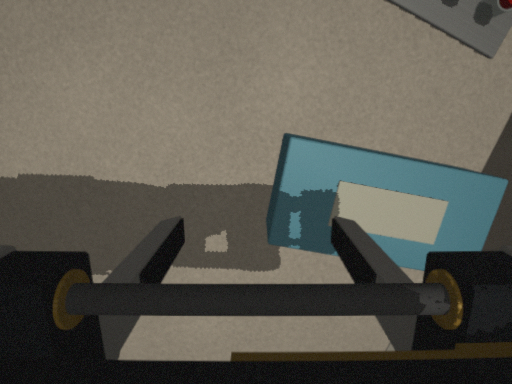

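```bash
python3 - <<'E'
from h import *
a=cv2.imread('pics/scene0.png'); cv2.imwrite('pics/scene0c.png',cv2.resize(a[125:265,225:435],None,fx=3.8,fy=3.8,interpolation=cv2.INTER_CUBIC))
a=cv2.imread('pics/side0.png'); cv2.imwrite('pics/side0c.png',cv2.resize(a[204:384,205:415],None,fx=3.3,fy=3.3,interpolation=cv2.INTER_CUBIC))
E
```

```text
(no output)
```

View pics/scene0c.png

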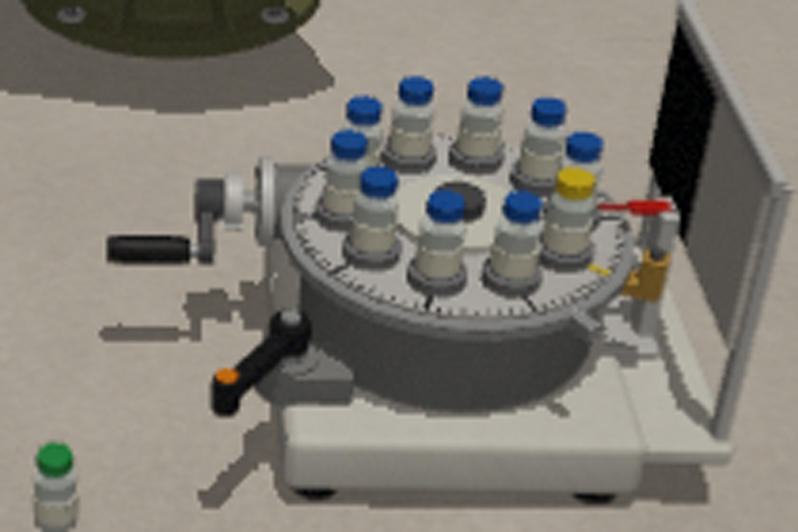

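View pics/side0c.png

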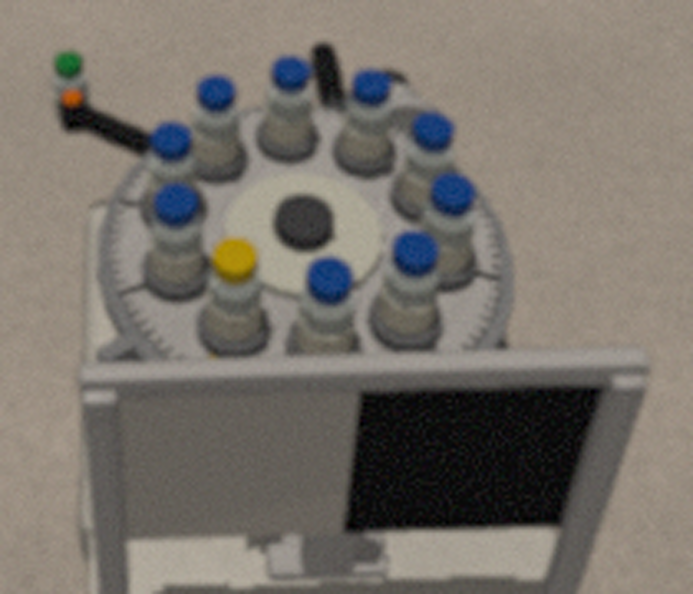

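```bash
cat >> h.py <<'E'
import pickle
from scipy.spatial.transform import Rotation as Rr
from scipy.optimize import least_squares
def ray(c,uv,s=None):
    u=np.array([(uv[0]-c['cx'])/c['fx'],(uv[1]-c['cy'])/c['fy']]); p=u.copy()
    for _ in range(20): p=u/(1+c['k1']*(p@p))
    d=np.array([p[0],p[1],1.])
    if 'rvec' in c:
        R=cv2.Rodrigues(np.array(c['rvec'],float))[0]; o=-R.T@np.array(c['tvec'],float); d=R.T@d
    else:
        M=np.array(c['mount']); Rt=Rr.from_euler('xyz',s['eef_rot']).as_matrix()
        o=Rt@M[:3,3]+s['eef_pos']; d=Rt@M[:3,:3]@d
    return o,d/np.linalg.norm(d)
def atz(c,uv,z,s=None):
    o,d=ray(c,uv,s); return o+d*(z-o[2])/d[2]
def tri(rs):
    A=sum(np.eye(3)-np.outer(d,d) for o,d in rs); b=sum((np.eye(3)-np.outer(d,d))@o for o,d in rs)
    p=np.linalg.solve(A,b); return p,[np.linalg.norm(np.cross(p-o,d)) for o,d in rs]
def proj(c,p,s=None):
    p=np.asarray(p,float)
    if 'rvec' in c: q=cv2.Rodrigues(np.array(c['rvec'],float))[0]@p+np.array(c['tvec'],float)
    else:
        M=np.array(c['mount']); Rt=Rr.from_euler('xyz',s['eef_rot']).as_matrix()
        q=M[:3,:3].T@(Rt.T@(p-s['eef_pos'])-M[:3,3])
    x,y=q[0]/q[2],q[1]/q[2]; k=1+c['k1']*(x*x+y*y)
    return np.array([c['cx']+c['fx']*x*k,c['cy']+c['fy']*y*k])
E
python3 - <<'E'
from h import *
_,A=pickle.load(open('scene0.pkl','rb')); _,B=pickle.load(open('side0.pkl','rb'))
fa=lambda x,y:(225+(x+.5)/3.8-.5,125+(y+.5)/3.8-.5); fb=lambda x,y:(205+(x+.5)/3.3-.5,204+(y+.5)/3.3-.5)
# caps top centre z=168
capsA=[(417,82),(485,84),(549,103),(585,140),(576,175),(523,199),(446,197),(379,175),(349,137),(364,103)]
P=np.array([atz(A,fa(*c),168)[:2] for c in capsA])
capsB=[(235,250),(330,270),(416,243),(453,185),(433,125),(371,80),(291,66),(216,86),(171,133),(176,194)]
Q=np.array([atz(B,fb(*c),168)[:2] for c in capsB])
for n,X in(('scene',P),('side',Q)):
    e,=[cv2.fitEllipse(X.astype(np.float32))]; print(n,e, X.mean(0)); print(np.round(X,0).tolist())
for n,a,b in [('handle out',(109,247),(322,47)),('handle in',(187,249),(331,100)),('dot',(226,377),(72,98)),('greencap top',(55,450),(68,60)),('panel +x top',(781,187),(95,370)),]:
    print(n,*[np.round(v,1) for v in tri([ray(A,fa(*a)),ray(B,fb(*b))])])
print('panel -x top', atz(A,fa(683,3),205), atz(B,fb(640,362),205)); print('panel +x top', atz(A,fa(785,187),205),atz(B,fb(88,372),205))
print('pivot',atz(A,fa(291,322),92)); print('dot94',atz(A,fa(226,377),94),atz(B,fb(72,98),94))
E
```

```text
scene ((525.581298828125, 140.9617919921875), (122.90892791748047, 123.9975357055664), 172.1982421875) [525.74734829 141.03458202]
[[466.0, 123.0], [468.0, 160.0], [489.0, 191.0], [527.0, 203.0], [562.0, 191.0], [585.0, 160.0], [583.0, 122.0], [563.0, 91.0], [525.0, 79.0], [489.0, 91.0]]
side ((520.7614135742188, 141.32481384277344), (122.6412124633789, 123.54856872558594), 44.21128845214844) [520.69862197 141.23444918]
[[557.0, 191.0], [521.0, 203.0], [484.0, 191.0], [462.0, 160.0], [462.0, 124.0], [484.0, 92.0], [520.0, 80.0], [557.0, 92.0], [580.0, 122.0], [579.0, 159.0]]
handle out [481.2 -48.1  68.9] [1.9 1.9]
handle in [482.4  -2.7  67.9] [1.2 1.2]
dot [630.3  12.2  91.2] [1.1 1.1]
greencap top [636.2 -74.1  46.5] [0.4 0.4]
panel +x top [614.7 270.  198.1] [3.9 3.9]
panel -x top [442.34452235 268.61767023 205.        ] [432.29723871 277.06547245 205.        ]
panel +x top [630.66516129 268.602313   205.        ] [614.46459662 271.74606711 205.        ]
pivot [586.3180801   48.74177675  92.        ]
dot94 [635.21821265  12.51271145  94.        ] [629.59054217  13.85053098  94.        ]
```

Request:
arm_command --deltas '[{"xyz": [0.0257, 0.0441, 0.0137], "turn": [0, 0, 0.103]}, {"xyz": [0.0257, 0.0441, 0.0137], "turn": [0, 0, 0.103]}, {"xyz": [0.0257, 0.0441, 0.0137], "turn": [0, 0, 0.103]}, {"xyz": [0.0257, 0.0441, 0.0137], "turn": [0, 0, 0.103]}, {"xyz": [0.0257, 0.0441, 0.0137], "turn": [0, 0, 0.103]}, {"xyz": [0.0257, 0.0441, 0.0137], "turn": [0, 0, 0.103]}, {"xyz": [0.0257, 0.0441, 0.0137], "turn": [0, 0, 0.103]}, {"xyz": [0.0257, 0.0441, 0.0137], "turn": [0, 0, 0.103]}, {"xyz": [0.0257, 0.0441, 0.0137], "turn": [0, 0, 0.103]}, {"xyz": [0.0257, 0.0441, 0.0137], "turn": [0, 0, 0.103]}, {"xyz": [0.0257, 0.0441, 0.0137], "turn": [0, 0, 0.103]}, {"xyz": [0.0257, 0.0441, 0.0137], "turn": [0, 0, 0.103]}]'

```text
clock: 1.65
eef_pos: [490.7, 11.8, 381.2]
eef_rot: [-3.141, 0.0, 1.576]
wrist_force: [-0.5, -1.2, -0.4]
finger_gap: 94.3
```

Request:
arm_command --deltas '[{"xyz": [0, 0, 0]}, {"xyz": [0, 0, 0]}]' --gripper 0.5 --force 12

```text
validation failed for argument at $.de...
```

```bash
python3 - <<'E'
from h import *
s,c=shot('wrist','w1'); pickle.dump((s,c),open('w1.pkl','wb'))
print(s['clock'],s['eef_pos'],s['eef_rot'],s['wrist_force'],s['finger_gap'],s['joints'])
a=cv2.imread('pics/w1.png'); cv2.imwrite('pics/w1c.png',cv2.resize(a,(800,600),interpolation=cv2.INTER_CUBIC))
E
```

```text
1.65 [490.66827309  11.78146132 381.21946973] [-3.14147671e+00  6.27891064e-05  1.57636718e+00] [-0.52278168 -1.15424694 -0.44296992] 94.3143151106723 [-5.05967923e-02  9.47106991e-02  1.39082696e+00 -6.94521513e-05
  1.65616723e+00 -5.61735615e-02]
```

View pics/w1c.png

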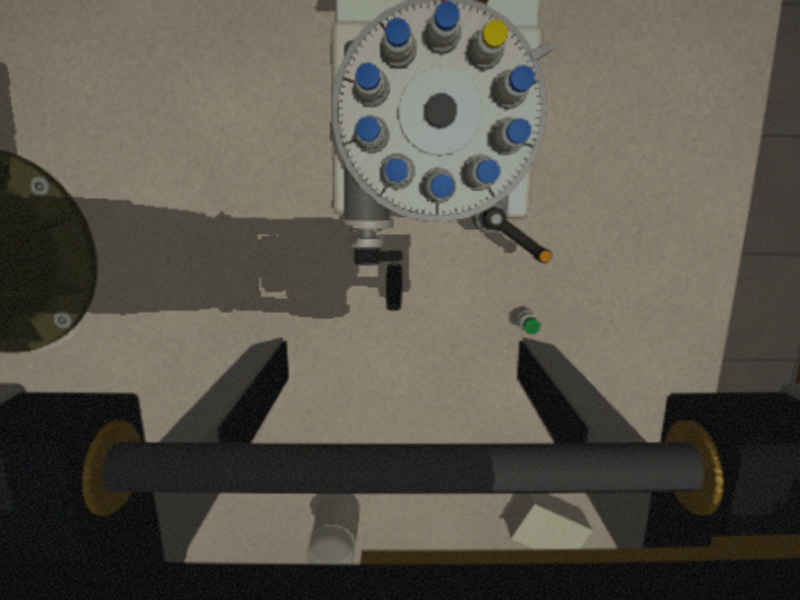

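```bash
python3 - <<'E'
from h import *
a=cv2.imread('pics/w1.png'); cv2.imwrite('pics/w1d.png',cv2.resize(a[0:142,205:370],None,fx=4.2,fy=4.2,interpolation=cv2.INTER_CUBIC))
cv2.imwrite('pics/w1e.png',cv2.resize(a[125:220,215:375],None,fx=5,fy=5,interpolation=cv2.INTER_CUBIC))
E
```

```text
(no output)
```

View pics/w1d.png

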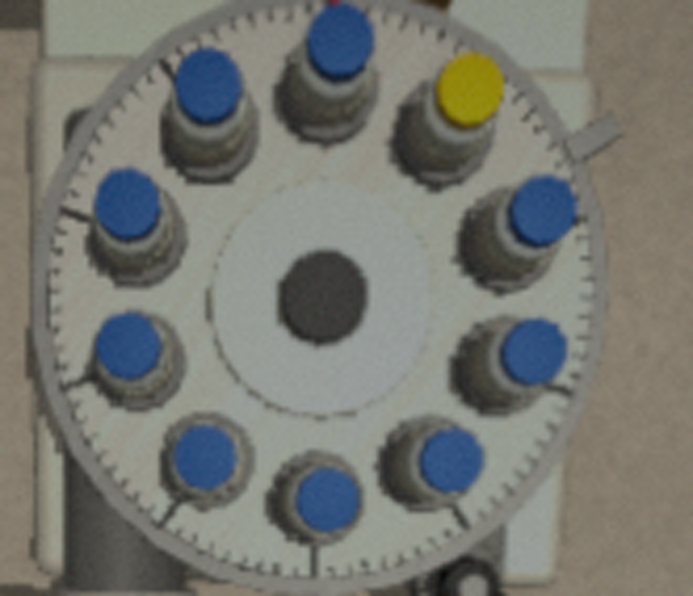

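View pics/w1e.png

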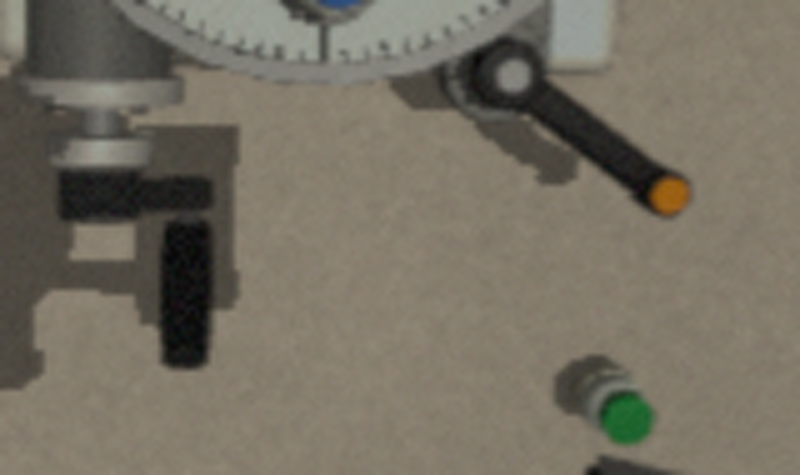

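```bash
python3 - <<'E'
from h import *
s,c=pickle.load(open('w1.pkl','rb'))
_,A=pickle.load(open('scene0.pkl','rb')); _,B=pickle.load(open('side0.pkl','rb'))
fd=lambda x,y:(205+(x+.5)/4.2-.5,(y+.5)/4.2-.5); fe=lambda x,y:(215+(x+.5)/5-.5,125+(y+.5)/5-.5)
fa=lambda x,y:(225+(x+.5)/3.8-.5,125+(y+.5)/3.8-.5); fb=lambda x,y:(205+(x+.5)/3.3-.5,204+(y+.5)/3.3-.5)
W=lambda p,z:np.round(atz(c,p,z,s),1)
caps=[(470,88),(543,210),(534,351),(451,460),(329,498),(205,457),(130,345),(128,203),(208,86),(340,42)]
X=np.array([W(fd(*p),168)[:2] for p in caps]); print('caps',X.mean(0),np.linalg.norm(X-X.mean(0),axis=1).round(1)); print('cap ang',np.degrees(np.arctan2(*(X-X.mean(0)).T[::-1])).round(1))
print('handle mid',W(fe(186,293),70),'out',W(fe(186,366),70),'in',W(fe(186,218),70))
h=[tri([ray(A,fa(149,248)),ray(B,fb(327,74)),ray(c,fe(186,293),s)])]; print('handle tri3',h)
print('shaft',W(fe(101,122),85),'collar',W(fe(100,150),85), 'arm', W(fe(180,195),70))
print('pivot',W(fe(513,74),94),'dot',W(fe(669,195),94), tri([ray(A,fa(226,377)),ray(B,fb(72,98)),ray(c,fe(669,195),s)]))
for z in (105,115): print('tab',z,W(fd(597,137),z),'rim hub', W(fd(323,297),z+5), [W(fd(*p),z) for p in((36,297),(604,285),(312,592))])
print('green',W(fe(627,418),48)); print(X[0])
E
```

```text
caps [522.63 142.22] [61.7 61.2 61.2 61.3 61.  61.5 60.9 61.4 61.3 61. ]
cap ang [  53.8   17.6  -18.4  -54.5  -89.9 -126.3 -162.3  161.6  125.9   89.8]
handle mid [482.6 -22.9  70. ] out [482.6 -47.6  70. ] in [482.5   1.9  70. ]
handle tri3 [(array([482.06847192, -24.08060537,  68.49612298]), [np.float64(1.2446395757248687), np.float64(1.869682244877468), np.float64(0.9474455416602503)])]
shaft [456.5  34.3  85. ] collar [456.1  25.6  85. ] arm [480.6   9.4  70. ]
pivot [581.2  50.3  94. ] dot [631.1  14.   94. ] (array([631.00502648,  12.91052818,  91.8781638 ]), [np.float64(0.9728026332099745), np.float64(1.6164669235117535), np.float64(1.0810391918395597)])
tab 105 [612.2 196.1 105. ] rim hub [524.  145.4 110. ] [array([429.1, 145.6, 105. ]), array([617.7, 150.8, 105. ]), array([522.8,  49. , 105. ])]
tab 115 [609.5 193.6 115. ] rim hub [523.3 143.9 120. ] [array([430.5, 144.2, 115. ]), array([614.8, 149.3, 115. ]), array([522.1,  49.8, 115. ])]
green [636.7 -71.7  48. ]
[559. 192.]
```

Request:
arm_command --deltas '[{"xyz": [-0.004, -0.02, -0.04], "turn": [0, 0, 0]}, {"xyz": [-0.004, -0.02, -0.04], "turn": [0, 0, 0]}, {"xyz": [0, 0, -0.045], "turn": [0, 0, 0]}, {"xyz": [0, 0, -0.045], "turn": [0, 0, 0]}, {"xyz": [0, 0, -0.045], "turn": [0, 0, 0]}, {"xyz": [0, 0, -0.045], "turn": [0, 0, 0]}, {"xyz": [0, 0, -0.03], "turn": [0, 0, 0]}, {"xyz": [0, 0, -0.015], "turn": [0, 0, 0]}, {"xyz": [0, 0, 0], "turn": [0, 0, 0]}]' --gripper 0.5 --force 12

```text
clock: 2.82
eef_pos: [482.0, -29.9, 75.6]
eef_rot: [-3.141, -0.0, 1.573]
wrist_force: [-0.0, -0.3, 0.4]
finger_gap: 46.9
```

```bash
python3 - <<'E'
from h import *
s,c=shot('scene','s2'); print(s['clock'],s['eef_pos'],s['wrist_force'],s['finger_gap'])
a=cv2.imread('pics/s2.png'); cv2.imwrite('pics/s2c.png',cv2.resize(a[85:265,205:435],None,fx=3.3,fy=3.3,interpolation=cv2.INTER_CUBIC))
E
```

```text
2.825 [481.98903073 -29.89313784  75.59057701] [-0.03283469 -0.27538527  0.36916219] 46.89368272235553
```

View pics/s2c.png

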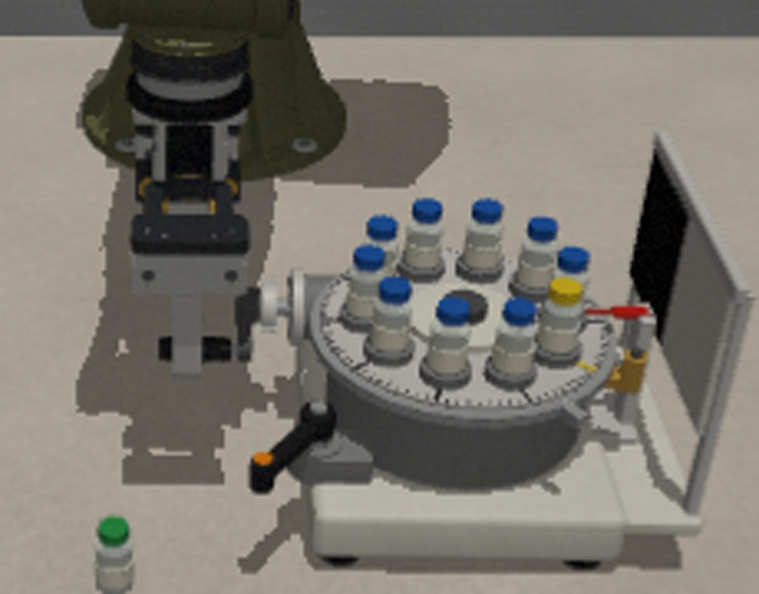

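Request:
arm_command --deltas '[{"xyz": [0, 0.001, -0.007], "turn": [0, 0, 0]}, {"xyz": [0, 0, -0.006], "turn": [0, 0, 0]}]'

```text
clock: 3.12
eef_pos: [482.4, -28.8, 63.1]
eef_rot: [3.14, 0.0, 1.573]
wrist_force: [0.2, -0.7, -0.2]
finger_gap: 47.1
```

Request:
arm_command --deltas '[{"xyz": [0, 0, 0], "turn": [0, 0, 0]}, {"xyz": [0, 0, 0], "turn": [0, 0, 0]}, {"xyz": [0, 0, 0], "turn": [0, 0, 0]}]' --gripper 0.95 --force 12

```text
clock: 3.5
eef_pos: [482.2, -28.9, 63.0]
eef_rot: [3.141, 0.0, 1.573]
wrist_force: [0.3, -0.2, -0.7]
finger_gap: 20.6
```

Request:
arm_command --deltas '[{"xyz": [0, 0, 0], "turn": [0, 0, 0]}, {"xyz": [0, 0, 0], "turn": [0, 0, 0]}]'

```text
clock: 3.75
eef_pos: [482.1, -28.9, 62.9]
eef_rot: [-3.141, 0.0, 1.573]
wrist_force: [-2.1, 0.7, 1.3]
finger_gap: 16.5
```

```bash
python3 - <<'E'
from h import *
# circle rows: start angle a0 (deg, from +x up), clockwise = decreasing angle
a0=-33.5;R=32.
pts=[(R*np.cos(np.radians(a0-30*k)),R*np.sin(np.radians(a0-30*k))) for k in range(13)]
for k in range(12): print(k+1, a0-30*(k+1), np.round((np.array(pts[k+1])-pts[k]),1))
E
```

```text
1 -63.5 [-12.4 -11. ]
2 -93.5 [-16.2  -3.3]
3 -123.5 [-15.7   5.3]
4 -153.5 [-11.   12.4]
5 -183.5 [-3.3 16.2]
6 -213.5 [ 5.3 15.7]
7 -243.5 [12.4 11. ]
8 -273.5 [16.2  3.3]
9 -303.5 [15.7 -5.3]
10 -333.5 [ 11.  -12.4]
11 -363.5 [  3.3 -16.2]
12 -393.5 [ -5.3 -15.7]
```

Request:
arm_command --deltas '[{"xyz": [-0.0124, 0, -0.011], "turn": [0, 0, 0]}, {"xyz": [-0.0162, 0, -0.0033], "turn": [0, 0, 0]}, {"xyz": [-0.0157, 0, 0.0053], "turn": [0, 0, 0]}]'

```text
clock: 4.12
eef_pos: [437.1, -28.5, 53.1]
eef_rot: [-3.141, -0.001, 1.573]
wrist_force: [7.1, 5.3, 4.1]
finger_gap: 16.9
```

Request:
arm_command --deltas '[{"xyz": [-0.011, 0, 0.0124], "turn": [0, 0, 0]}, {"xyz": [-0.0033, 0, 0.0162], "turn": [0, 0, 0]}, {"xyz": [0.0053, 0, 0.0157], "turn": [0, 0, 0]}, {"xyz": [0.0124, 0, 0.011], "turn": [0, 0, 0]}]'

```text
clock: 4.62
eef_pos: [440.3, -28.5, 109.4]
eef_rot: [-3.139, -0.001, 1.573]
wrist_force: [2.7, 2.0, -12.2]
finger_gap: 16.6
```

```bash
python3 - <<'E'
from h import *
s,c=shot('scene','s3'); print(s['clock'],s['eef_pos'],s['wrist_force'],s['finger_gap'])
a=cv2.imread('pics/s3.png'); cv2.imwrite('pics/s3c.png',cv2.resize(a[85:265,205:435],None,fx=3.3,fy=3.3,interpolation=cv2.INTER_CUBIC))
E
```

```text
4.625 [440.32468141 -28.47776257 109.39526684] [  2.65712044   2.03701047 -12.23433948] 16.562932301209266
```

View pics/s3c.png

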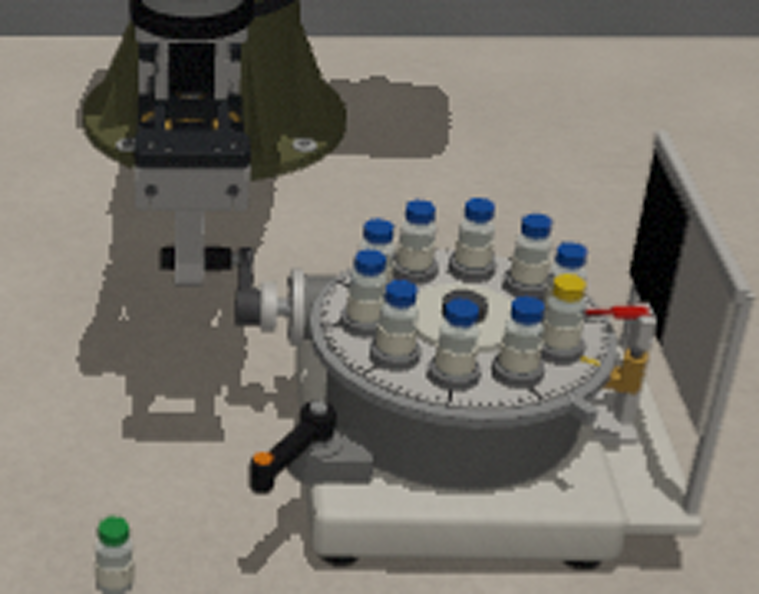

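Request:
arm_command --deltas '[{"xyz": [0.0162, 0, 0.0033], "turn": [0, 0, 0]}, {"xyz": [0.0157, 0, -0.0053], "turn": [0, 0, 0]}, {"xyz": [0.011, 0, -0.0124], "turn": [0, 0, 0]}, {"xyz": [0.0033, 0, -0.0162], "turn": [0, 0, 0]}, {"xyz": [-0.0053, 0, -0.0157], "turn": [0, 0, 0]}]'

```text
clock: 5.3
eef_pos: [481.6, -29.0, 62.0]
eef_rot: [-3.14, 0.0, 1.573]
wrist_force: [-10.0, -1.1, 10.7]
finger_gap: 16.0
```

Request:
arm_command --deltas '[{"xyz": [-0.0124, 0, -0.011], "turn": [0, 0, 0]}, {"xyz": [-0.0162, 0, -0.0033], "turn": [0, 0, 0]}, {"xyz": [-0.0157, 0, 0.0053], "turn": [0, 0, 0]}, {"xyz": [-0.011, 0, 0.0124], "turn": [0, 0, 0]}, {"xyz": [-0.0033, 0, 0.0162], "turn": [0, 0, 0]}, {"xyz": [0.0053, 0, 0.0157], "turn": [0, 0, 0]}, {"xyz": [0.0124, 0, 0.011], "turn": [0, 0, 0]}]'

```text
clock: 6.18
eef_pos: [440.3, -28.7, 109.2]
eef_rot: [-3.14, -0.0, 1.573]
wrist_force: [1.9, 0.1, -11.2]
finger_gap: 16.4
```

Request:
arm_command --deltas '[{"xyz": [0.0162, 0, 0.0033], "turn": [0, 0, 0]}, {"xyz": [0.0157, 0, -0.0053], "turn": [0, 0, 0]}, {"xyz": [0.011, 0, -0.0124], "turn": [0, 0, 0]}, {"xyz": [0.0033, 0, -0.0162], "turn": [0, 0, 0]}, {"xyz": [-0.0053, 0, -0.0157], "turn": [0, 0, 0]}, {"xyz": [-0.0124, 0, -0.011], "turn": [0, 0, 0]}, {"xyz": [-0.0162, 0, -0.0033], "turn": [0, 0, 0]}, {"xyz": [-0.0157, 0, 0.0053], "turn": [0, 0, 0]}, {"xyz": [-0.011, 0, 0.0124], "turn": [0, 0, 0]}, {"xyz": [-0.0033, 0, 0.0162], "turn": [0, 0, 0]}, {"xyz": [0.0053, 0, 0.0157], "turn": [0, 0, 0]}, {"xyz": [0.0124, 0, 0.011], "turn": [0, 0, 0]}]'

```text
clock: 7.68
eef_pos: [440.3, -28.7, 109.2]
eef_rot: [-3.14, -0.0, 1.573]
wrist_force: [3.2, 0.8, -13.1]
finger_gap: 16.5
```

```bash
python3 - <<'E'
from h import *
for n in ('scene','wrist','side'):
  s,c=shot(n,n+'4'); pickle.dump((s,c),open(n+'4.pkl','wb')); print(s['clock'],s['eef_pos'],s['wrist_force'],s['finger_gap'])
a=cv2.imread('pics/scene4.png'); cv2.imwrite('pics/scene4c.png',cv2.resize(a[125:265,225:435],None,fx=3.8,fy=3.8,interpolation=cv2.INTER_CUBIC))
a=cv2.imread('pics/wrist4.png'); cv2.imwrite('pics/wrist4c.png',cv2.resize(a,(800,600),interpolation=cv2.INTER_CUBIC))
E
```

```text
7.675 [440.25269276 -28.73398552 109.17953118] [  3.24699203   0.80980178 -13.14781948] 16.54485110729628
7.725 [442.45266663 -28.84041571 110.23692407] [-1.16605004  1.65178692 -3.73847805] 16.546367266160644
7.775 [442.03176653 -28.85386629 109.60305413] [-3.85487485  1.66039085  9.69673488] 16.68301553377856
```

View pics/scene4c.png

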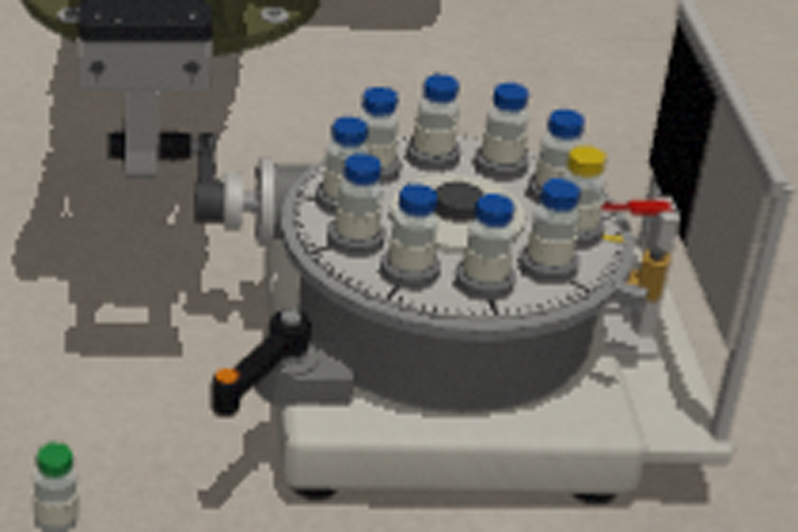

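View pics/wrist4c.png

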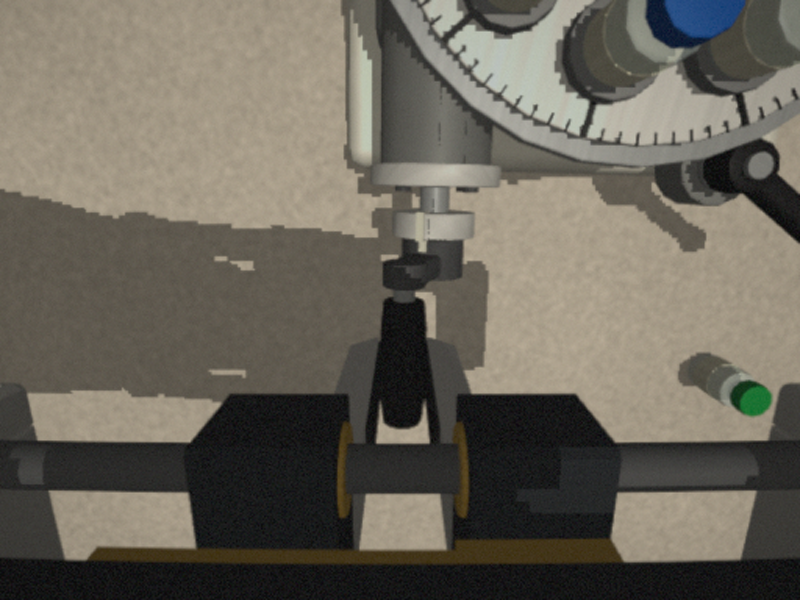

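```bash
python3 - <<'E'
from h import *
a=cv2.imread('pics/scene0.png')[175:225,365:415]; b=cv2.imread('pics/scene4.png')[175:225,365:415]
cv2.imwrite('pics/cmp.png',cv2.resize(np.hstack([a,b]),None,fx=8,fy=8,interpolation=cv2.INTER_CUBIC))
_,A=pickle.load(open('scene4.pkl','rb'))
fa=lambda x,y:(225+(x+.5)/3.8-.5,125+(y+.5)/3.8-.5)
caps=[(587,157),(565,120),(511,91),(441,82),(380,95),(350,128),(363,163),(418,193),(494,205),(561,190)]
X=np.array([atz(A,fa(*p),168)[:2] for p in caps]);X-=X.mean(0);print((np.degrees(np.arctan2(X[:,1],X[:,0]))-36*np.arange(10)).round(1)%360)
E
```

```text
[75.2 75.4 76.5 76.  75.6 78.1 75.7 75.8 75.9 76.2]
```

View pics/cmp.png

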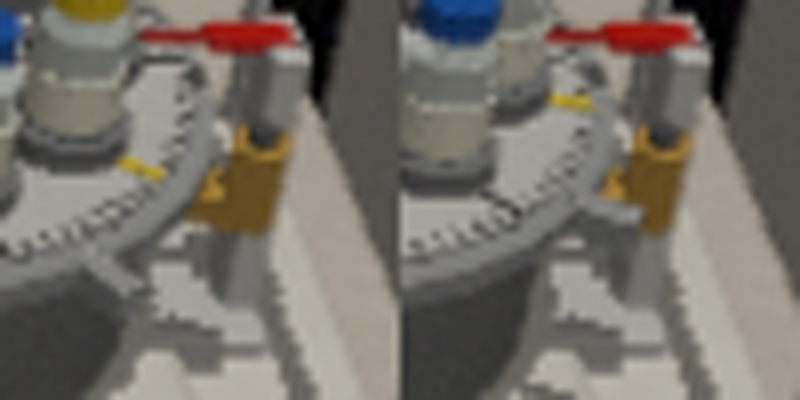

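```bash
python3 - <<'E'
from h import *
_,A=pickle.load(open('scene4.pkl','rb'))
f=lambda x,y:(365+(x+.5)/8-.5,175+(y+.5)/8-.5)
C=np.array([524.5,142])
for n,p in (('tab0',(118,275)),('tab4',(215,207)),('nub',(208,185)),('lugfacebot',(195,215)),('lugblock',(250,190)),('mark0',(143,170)),('mark4',(172,102)),('ptip',(143,35))):
  for z in (100,110,120):
    X=atz(A,f(*p),z)[:2]-C; print(n,z,X.round(1),np.hypot(*X).round(1),np.degrees(np.arctan2(X[1],X[0])).round(1))
E
```

```text
tab0 100 [69.8 58.6] 91.1 40.0
tab0 110 [83.3 54.2] 99.4 33.1
tab0 120 [96.7 49.9] 108.8 27.3
tab4 100 [41.1 88.9] 97.9 65.2
tab4 110 [55. 84.] 100.4 56.8
tab4 120 [68.9 79.1] 105.0 48.9
nub 100 [31.5 89.3] 94.7 70.6
nub 110 [45.6 84.4] 96.0 61.6
nub 120 [59.7 79.5] 99.5 53.1
lugfacebot 100 [44.5 83.1] 94.3 61.8
lugfacebot 110 [58.4 78.3] 97.7 53.3
lugfacebot 120 [72.3 73.6] 103.1 45.5
lugblock 100 [33.6 99.4] 105.0 71.3
lugblock 110 [47.7 94.4] 105.7 63.2
lugblock 120 [61.8 89.3] 108.6 55.3
mark0 100 [25.  74.3] 78.4 71.4
mark0 110 [39.3 69.6] 80.0 60.6
mark0 120 [53.5 65. ] 84.2 50.6
mark4 100 [-5.9 88.4] 88.6 93.8
mark4 110 [ 8.9 83.6] 84.0 83.9
mark4 120 [23.7 78.7] 82.2 73.3
ptip 100 [-37.9  87.7] 95.6 113.4
ptip 110 [-22.5  82.9] 85.9 105.2
ptip 120 [-7.2 78. ] 78.3 95.3
```

Request:
arm_command --deltas '[{"xyz": [0.0162, 0, 0.0033], "turn": [0, 0, 0]}, {"xyz": [0.0157, 0, -0.0053], "turn": [0, 0, 0]}, {"xyz": [0.011, 0, -0.0124], "turn": [0, 0, 0]}, {"xyz": [0.0033, 0, -0.0162], "turn": [0, 0, 0]}, {"xyz": [-0.0053, 0, -0.0157], "turn": [0, 0, 0]}, {"xyz": [-0.0124, 0, -0.011], "turn": [0, 0, 0]}, {"xyz": [-0.0162, 0, -0.0033], "turn": [0, 0, 0]}, {"xyz": [-0.0157, 0, 0.0053], "turn": [0, 0, 0]}, {"xyz": [-0.011, 0, 0.0124], "turn": [0, 0, 0]}, {"xyz": [0, 0, 0], "turn": [0, 0, 0]}]'

```text
clock: 9.07
eef_pos: [425.5, -28.6, 65.8]
eef_rot: [-3.14, -0.0, 1.573]
wrist_force: [-4.5, 2.5, -2.8]
finger_gap: 16.7
```

```bash
python3 - <<'E'
from h import *
s,c=shot('scene','scene5'); print(s['clock'],s['eef_pos'],s['wrist_force'],s['finger_gap'])
a=cv2.imread('pics/scene4.png')[175:225,365:415]; b=cv2.imread('pics/scene5.png')[175:225,365:415]
cv2.imwrite('pics/cmp5.png',cv2.resize(np.hstack([a,b]),None,fx=8,fy=8,interpolation=cv2.INTER_CUBIC))
a=cv2.imread('pics/scene5.png'); cv2.imwrite('pics/scene5c.png',cv2.resize(a[125:265,225:435],None,fx=3.8,fy=3.8,interpolation=cv2.INTER_CUBIC))
E
```

```text
9.075 [425.53969771 -28.61306013  65.83574669] [-4.48904837  2.491423   -2.79362542] 16.721235686817902
```

View pics/cmp5.png

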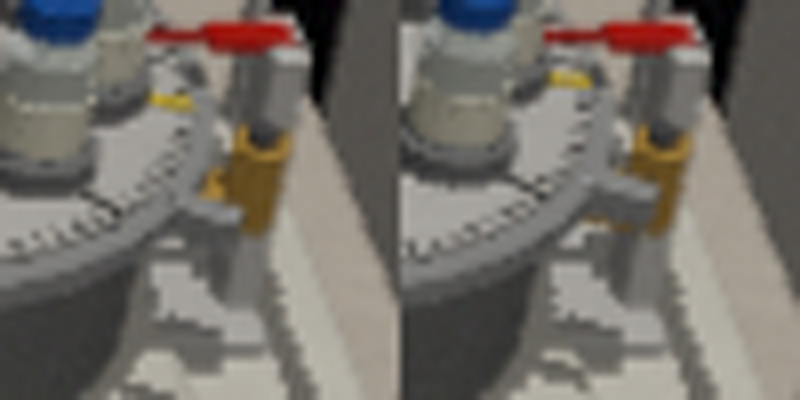

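View pics/scene5c.png

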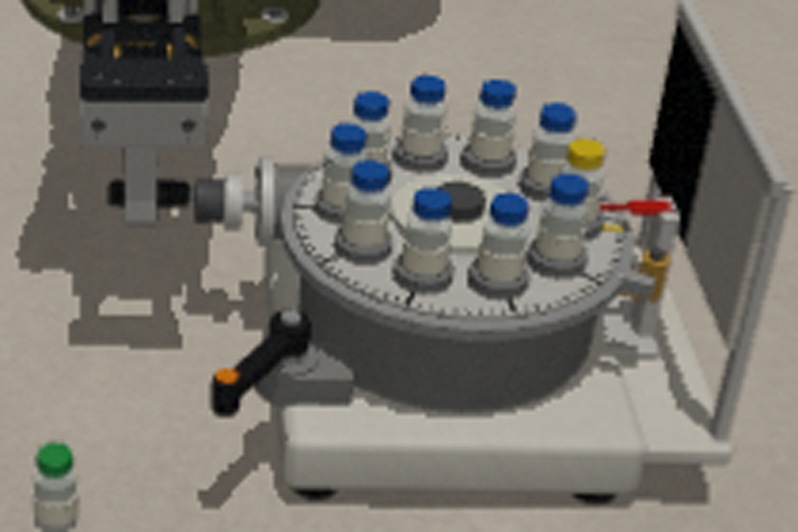

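```bash
python3 - <<'E'
import numpy as np
R=32;a=-153.5
for k in range(50):
    p=lambda t:R*np.array([np.cos(np.radians(t)),np.sin(np.radians(t))])
    t=a-10*(k+1); d=p(t)-p(t+10); print(k+1,t%360, d.round(1).tolist(), 't',np.round([np.sin(np.radians(t)),-np.cos(np.radians(t))],2).tolist()) if k<36 else 0
E
```

```text
1 196.5 [-2.0, 5.2] t [-0.28, 0.96]
2 186.5 [-1.1, 5.5] t [-0.11, 0.99]
3 176.5 [-0.1, 5.6] t [0.06, 1.0]
4 166.5 [0.8, 5.5] t [0.23, 0.97]
5 156.5 [1.8, 5.3] t [0.4, 0.92]
6 146.5 [2.7, 4.9] t [0.55, 0.83]
7 136.5 [3.5, 4.4] t [0.69, 0.73]
8 126.5 [4.2, 3.7] t [0.8, 0.59]
9 116.5 [4.8, 2.9] t [0.89, 0.45]
10 106.5 [5.2, 2.0] t [0.96, 0.28]
11 96.5 [5.5, 1.1] t [0.99, 0.11]
12 86.5 [5.6, 0.1] t [1.0, -0.06]
13 76.5 [5.5, -0.8] t [0.97, -0.23]
14 66.5 [5.3, -1.8] t [0.92, -0.4]
15 56.5 [4.9, -2.7] t [0.83, -0.55]
16 46.5 [4.4, -3.5] t [0.73, -0.69]
17 36.5 [3.7, -4.2] t [0.59, -0.8]
18 26.5 [2.9, -4.8] t [0.45, -0.89]
19 16.5 [2.0, -5.2] t [0.28, -0.96]
20 6.5 [1.1, -5.5] t [0.11, -0.99]
21 356.5 [0.1, -5.6] t [-0.06, -1.0]
22 346.5 [-0.8, -5.5] t [-0.23, -0.97]
23 336.5 [-1.8, -5.3] t [-0.4, -0.92]
24 326.5 [-2.7, -4.9] t [-0.55, -0.83]
25 316.5 [-3.5, -4.4] t [-0.69, -0.73]
26 306.5 [-4.2, -3.7] t [-0.8, -0.59]
27 296.5 [-4.8, -2.9] t [-0.89, -0.45]
28 286.5 [-5.2, -2.0] t [-0.96, -0.28]
29 276.5 [-5.5, -1.1] t [-0.99, -0.11]
30 266.5 [-5.6, -0.1] t [-1.0, 0.06]
31 256.5 [-5.5, 0.8] t [-0.97, 0.23]
32 246.5 [-5.3, 1.8] t [-0.92, 0.4]
33 236.5 [-4.9, 2.7] t [-0.83, 0.55]
34 226.5 [-4.4, 3.5] t [-0.73, 0.69]
35 216.5 [-3.7, 4.2] t [-0.59, 0.8]
36 206.5 [-2.9, 4.8] t [-0.45, 0.89]
```

Request:
arm_command --deltas '[{"xyz": [-0.002, 0, 0.0052], "turn": [0, 0, 0]}, {"xyz": [-0.0011, 0, 0.0055], "turn": [0, 0, 0]}, {"xyz": [-0.0001, 0, 0.0056], "turn": [0, 0, 0]}]'

```text
clock: 9.5
eef_pos: [422.4, -28.6, 82.0]
eef_rot: [-3.139, -0.001, 1.573]
wrist_force: [-6.2, 3.6, -3.8]
finger_gap: 16.1
```

Request:
arm_command --deltas '[{"xyz": [0.0008, 0, 0.0055], "turn": [0, 0, 0]}, {"xyz": [0.0018, 0, 0.0053], "turn": [0, 0, 0]}, {"xyz": [0.0027, 0, 0.0049], "turn": [0, 0, 0]}]'

```text
clock: 9.88
eef_pos: [428.1, -28.7, 98.0]
eef_rot: [-3.139, -0.0, 1.573]
wrist_force: [-5.6, 3.4, -1.3]
finger_gap: 16.4
```

Request:
arm_command --deltas '[{"xyz": [0.0035, 0, 0.0044], "turn": [0, 0, 0]}, {"xyz": [0.0042, 0, 0.0037], "turn": [0, 0, 0]}, {"xyz": [0.0048, 0, 0.0029], "turn": [0, 0, 0]}]'

```text
clock: 10.25
eef_pos: [441.5, -28.8, 109.2]
eef_rot: [-3.141, -0.0, 1.573]
wrist_force: [-1.2, 2.8, -7.2]
finger_gap: 16.5
```

Request:
arm_command --deltas '[{"xyz": [0.0052, 0, 0.002], "turn": [0, 0, 0]}, {"xyz": [0.0055, 0, 0.0011], "turn": [0, 0, 0]}]'

```text
clock: 10.5
eef_pos: [452.1, -28.9, 111.9]
eef_rot: [-3.14, -0.0, 1.573]
wrist_force: [-3.2, 0.2, -11.9]
finger_gap: 16.7
```

Request:
arm_command --deltas '[{"xyz": [0.0056, 0, 0.0001], "turn": [0, 0, 0]}, {"xyz": [0.0055, 0, -0.0008], "turn": [0, 0, 0]}]'

```text
clock: 10.75
eef_pos: [462.8, -29.0, 111.0]
eef_rot: [-3.139, 0.0, 1.573]
wrist_force: [-7.5, -1.0, -13.7]
finger_gap: 16.5
```

```bash
python3 - <<'E'
from h import *
s,c=shot('scene','scene6'); print(s['clock'],s['eef_pos'],s['wrist_force'],s['finger_gap'])
a=cv2.imread('pics/scene5.png')[175:225,365:415]; b=cv2.imread('pics/scene6.png')[175:225,365:415]
cv2.imwrite('pics/cmp6.png',cv2.resize(np.hstack([a,b]),None,fx=8,fy=8,interpolation=cv2.INTER_CUBIC))
E
```

```text
10.75 [462.8481421  -28.98986936 110.95137983] [ -7.47059913  -1.01159548 -13.69218484] 16.497226998179418
```

View pics/cmp6.png

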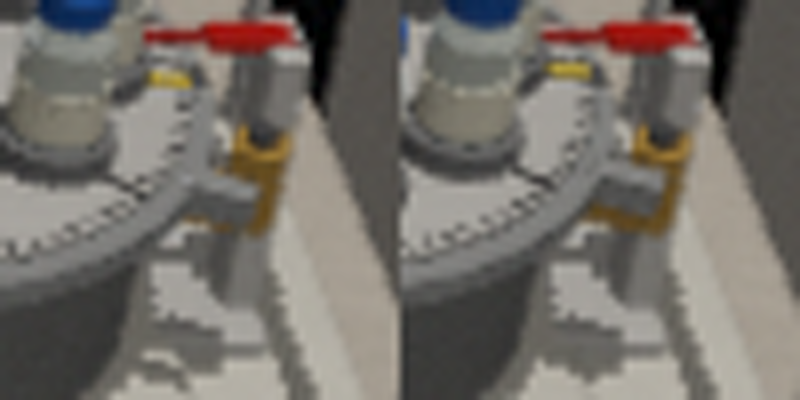

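Request:
arm_command --deltas '[{"xyz": [0.0053, 0, -0.002], "turn": [0, 0, 0]}, {"xyz": [0.0048, 0, -0.0028], "turn": [0, 0, 0]}]'

```text
clock: 11.05
eef_pos: [472.8, -29.1, 106.2]
eef_rot: [-3.139, 0.0, 1.573]
wrist_force: [-9.9, -1.2, -6.9]
finger_gap: 16.7
```

Request:
arm_command --deltas '[{"xyz": [0.0043, 0, -0.0036], "turn": [0, 0, 0]}, {"xyz": [0.0036, 0, -0.0042], "turn": [0, 0, 0]}]'

```text
clock: 11.3
eef_pos: [480.2, -29.2, 98.9]
eef_rot: [-3.138, 0.0, 1.573]
wrist_force: [-17.4, -2.1, 3.7]
finger_gap: 16.6
```

Request:
arm_command --deltas '[{"xyz": [0, 0, 0], "turn": [0, 0, 0]}, {"xyz": [0, 0, 0], "turn": [0, 0, 0]}]'

```text
clock: 11.55
eef_pos: [480.3, -29.2, 98.7]
eef_rot: [-3.138, 0.0, 1.573]
wrist_force: [-13.4, -3.1, -0.4]
finger_gap: 16.7
```

```bash
python3 - <<'E'
from h import *
s,c=shot('scene','scene7'); print(s['clock'],s['eef_pos'],s['wrist_force'],s['finger_gap'])
s,c=shot('wrist','wrist7')
a=cv2.imread('pics/scene6.png')[175:225,365:415]; b=cv2.imread('pics/scene7.png')[175:225,365:415]
cv2.imwrite('pics/cmp7.png',cv2.resize(np.hstack([a,b]),None,fx=8,fy=8,interpolation=cv2.INTER_CUBIC))
a=cv2.imread('pics/wrist7.png'); cv2.imwrite('pics/wrist7c.png',cv2.resize(a[80:280,180:380],(800,600)[1:]*2,interpolation=cv2.INTER_CUBIC))
E
```

```text
11.55 [480.25800205 -29.21629443  98.73197943] [-13.41699529  -3.1166466   -0.40082058] 16.70769237676166
```

View pics/cmp7.png

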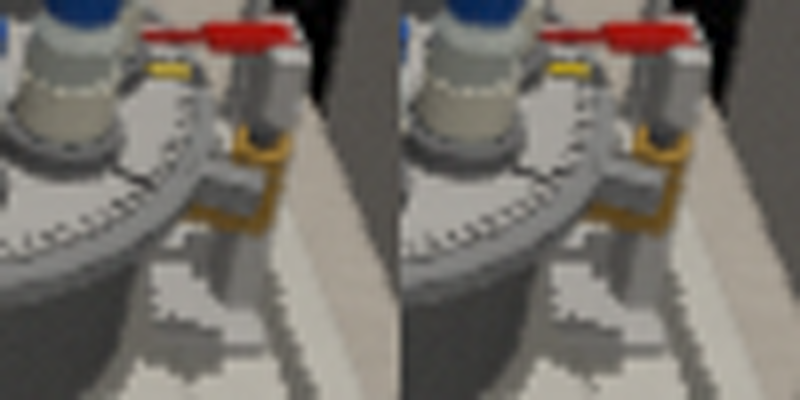

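View pics/wrist7c.png

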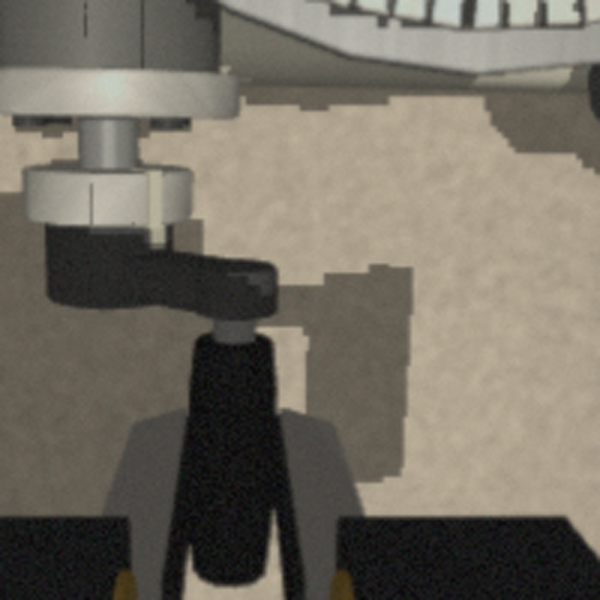

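Request:
arm_command --deltas '[{"xyz": [0.001, 0, -0.0014], "turn": [0, 0, 0]}, {"xyz": [0, 0, 0], "turn": [0, 0, 0]}]'

```text
clock: 11.9
eef_pos: [480.8, -29.2, 97.3]
eef_rot: [-3.137, 0.0, 1.573]
wrist_force: [-17.0, -0.8, 2.3]
finger_gap: 16.3
```

Request:
arm_command --deltas '[{"xyz": [0, 0, 0], "turn": [0, 0, 0]}, {"xyz": [0, 0, 0], "turn": [0, 0, 0]}, {"xyz": [0, 0, 0], "turn": [0, 0, 0]}]' --gripper 0.5

```text
clock: 12.28
eef_pos: [483.0, -29.0, 98.2]
eef_rot: [3.14, 0.0, 1.573]
wrist_force: [0.6, -0.0, 0.7]
finger_gap: 43.3
```

Request:
arm_command --deltas '[{"xyz": [0, 0, 0.03], "turn": [0, 0, 0]}, {"xyz": [0, 0, 0.05], "turn": [0, 0, 0]}, {"xyz": [0, 0, 0.05], "turn": [0, 0, 0]}, {"xyz": [0.01, 0.01, 0.05], "turn": [0, 0, 0]}, {"xyz": [0.01, 0.03, 0.05], "turn": [0, 0, 0]}, {"xyz": [0.01, 0.03, 0.05], "turn": [0, 0, 0]}, {"xyz": [0, 0, 0], "turn": [0, 0, 0]}, {"xyz": [0, 0, 0], "turn": [0, 0, 0]}]'

```text
clock: 13.28
eef_pos: [512.2, 41.0, 376.8]
eef_rot: [-3.141, 0.0, 1.573]
wrist_force: [0.0, 0.5, -0.5]
finger_gap: 46.7
```

```bash
python3 - <<'E'
from h import *
s,c=shot('wrist','w8'); pickle.dump((s,c),open('w8.pkl','wb'))
print(s['clock'],s['eef_pos'],s['eef_rot'],s['wrist_force'],s['finger_gap'])
a=cv2.imread('pics/w8.png'); cv2.imwrite('pics/w8c.png',cv2.resize(a[:230],None,fx=1.56,fy=1.56,interpolation=cv2.INTER_CUBIC))
cv2.imwrite('pics/w8d.png',cv2.resize(a[0:142,180:370],None,fx=4.2,fy=4.2,interpolation=cv2.INTER_CUBIC))
E
```

```text
13.275 [512.17999816  41.00020145 376.84148274] [-3.14084180e+00  1.09040680e-04  1.57304281e+00] [ 0.02076037  0.45714645 -0.45670573] 46.74021659131302
```

View pics/w8c.png

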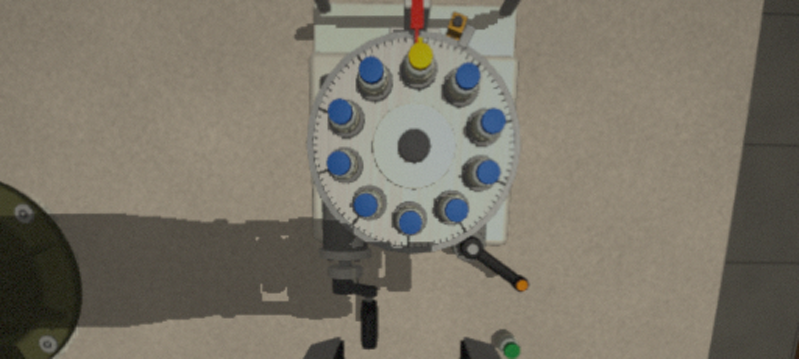

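View pics/w8d.png

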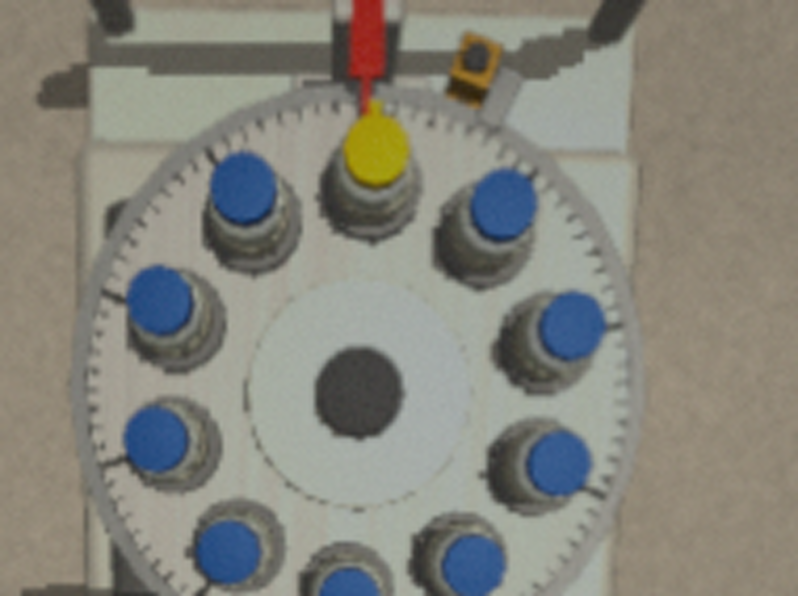

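Request:
arm_command --deltas '[{"xyz": [0.033, 0.001, -0.02], "turn": [0, 0, 0]}, {"xyz": [0.033, 0.001, -0.02], "turn": [0, 0, 0]}, {"xyz": [0.033, 0.001, -0.03], "turn": [0, 0, 0]}, {"xyz": [0.029, 0.001, -0.04], "turn": [0, 0, 0]}, {"xyz": [0, 0, -0.045], "turn": [0, 0, 0]}, {"xyz": [0, 0, -0.04], "turn": [0, 0, 0]}, {"xyz": [0, 0, -0.035], "turn": [0, 0, 0]}, {"xyz": [0, 0, -0.025], "turn": [0, 0, 0]}, {"xyz": [0, 0, 0], "turn": [0, 0, 0]}]' --gripper 1.0

```text
clock: 14.45
eef_pos: [638.8, 44.4, 119.9]
eef_rot: [-3.137, 0.0, 1.572]
wrist_force: [-0.5, -0.2, 0.5]
finger_gap: 0.1
```

```bash
python3 - <<'E'
from h import *
s,c=shot('wrist','w9'); pickle.dump((s,c),open('w9.pkl','wb'))
print(s['clock'],s['eef_pos'],s['eef_rot'],s['wrist_force'],s['finger_gap'])
s,c=shot('side','d9'); s,c=shot('scene','s9')
a=cv2.imread('pics/w9.png'); cv2.imwrite('pics/w9c.png',cv2.resize(a,(800,600),interpolation=cv2.INTER_CUBIC))
a=cv2.imread('pics/s9.png'); cv2.imwrite('pics/s9c.png',cv2.resize(a[105:265,205:435],None,fx=3.4,fy=3.4,interpolation=cv2.INTER_CUBIC))
E
```

```text
14.45 [638.81210554  44.3612115  119.94202341] [-3.13650601e+00  9.83505748e-05  1.57190552e+00] [-0.49977579 -0.24828452  0.54209941] 0.08431407215615762
```

View pics/w9c.png

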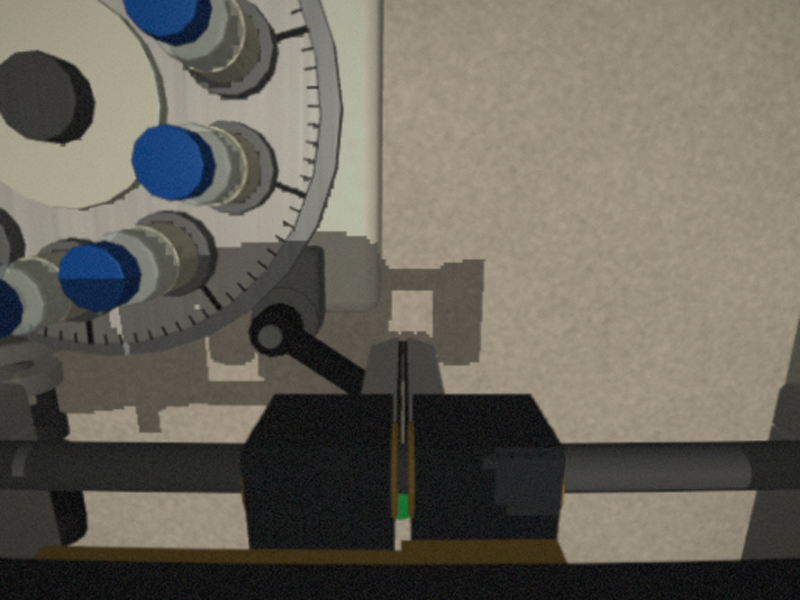

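View pics/s9c.png

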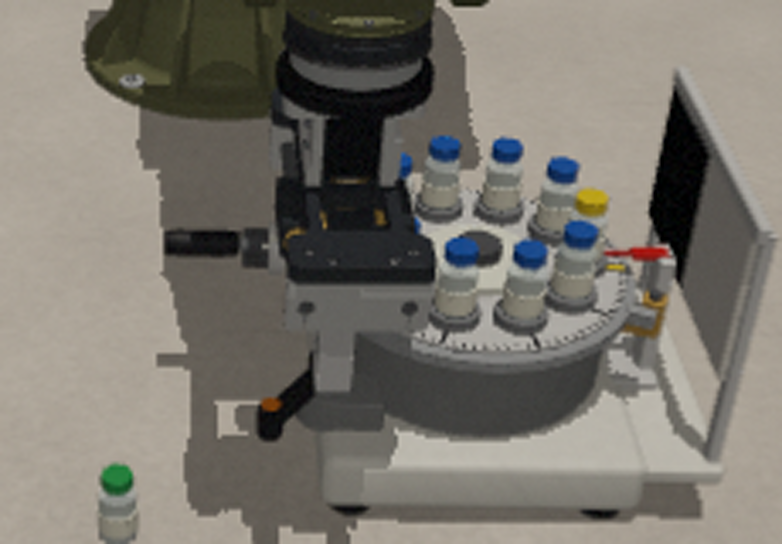

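```bash
python3 - <<'E'
import numpy as np
P=np.array([581.2,50.3]);cur=np.array([638.8,44.4]);r=55
f=-5.8
for k in range(24):
    st=10 if k<4 else 5
    f-=st; q=P+r*np.array([np.cos(np.radians(f)),np.sin(np.radians(f))]); print(k+1,round(f,1),(q-cur).round(1),q.round(1),'t',np.round([np.sin(np.radians(f-21)),-np.cos(np.radians(f-21))],2)); cur=q
E
```

```text
1 -15.8 [-4.7 -9.1] [634.1  35.3] t [-0.6 -0.8]
2 -25.8 [-3.4 -9. ] [630.7  26.4] t [-0.73 -0.68]
3 -35.8 [-4.9 -8.2] [625.8  18.1] t [-0.84 -0.55]
4 -45.8 [-6.3 -7.3] [619.5  10.9] t [-0.92 -0.39]
5 -50.8 [-3.6 -3.2] [616.    7.7] t [-0.95 -0.31]
6 -55.8 [-3.8 -2.9] [612.1   4.8] t [-0.97 -0.23]
7 -60.8 [-4.1 -2.5] [608.    2.3] t [-0.99 -0.14]
8 -65.8 [-4.3 -2.2] [6.037e+02 1.000e-01] t [-1.   -0.06]
9 -70.8 [-4.5 -1.8] [599.3  -1.6] t [-1.    0.03]
10 -75.8 [-4.6 -1.4] [594.7  -3. ] t [-0.99  0.12]
11 -80.8 [-4.7 -1. ] [590.  -4.] t [-0.98  0.2 ]
12 -85.8 [-4.8 -0.6] [585.2  -4.6] t [-0.96  0.29]
13 -90.8 [-4.8 -0.1] [580.4  -4.7] t [-0.93  0.37]
14 -95.8 [-4.8  0.3] [575.6  -4.4] t [-0.89  0.45]
15 -100.8 [-4.7  0.7] [570.9  -3.7] t [-0.85  0.53]
16 -105.8 [-4.7  1.1] [566.2  -2.6] t [-0.8  0.6]
17 -110.8 [-4.6  1.5] [561.7  -1.1] t [-0.75  0.67]
18 -115.8 [-4.4  1.9] [557.3   0.8] t [-0.68  0.73]
19 -120.8 [-4.2  2.3] [553.    3.1] t [-0.62  0.79]
20 -125.8 [-4.   2.6] [549.    5.7] t [-0.55  0.84]
21 -130.8 [-3.8  3. ] [545.3   8.7] t [-0.47  0.88]
22 -135.8 [-3.5  3.3] [541.8  12. ] t [-0.39  0.92]
23 -140.8 [-3.2  3.6] [538.6  15.5] t [-0.31  0.95]
24 -145.8 [-2.9  3.8] [535.7  19.4] t [-0.23  0.97]
```

Request:
arm_command --deltas '[{"xyz": [0, 0, -0.02], "turn": [0, 0, 0]}, {"xyz": [0, 0, -0.01], "turn": [0, 0, 0]}, {"xyz": [0, 0, 0], "turn": [0, 0, 0]}]'

```text
clock: 14.98
eef_pos: [639.7, 45.1, 91.4]
eef_rot: [-3.14, 0.0, 1.573]
wrist_force: [-0.2, 0.7, 0.2]
finger_gap: 0.7
```

Request:
arm_command --deltas '[{"xyz": [-0.005, -0.0095, -0.001], "turn": [0, 0, 0]}, {"xyz": [-0.0038, -0.009, 0], "turn": [0, 0, 0]}, {"xyz": [-0.0049, -0.0082, 0], "turn": [0, 0, 0]}, {"xyz": [-0.0063, -0.0073, 0], "turn": [0, 0, 0]}, {"xyz": [-0.0036, -0.0032, 0], "turn": [0, 0, 0]}]'

```text
clock: 15.6
eef_pos: [616.3, 7.3, 91.8]
eef_rot: [3.141, -0.0, 1.572]
wrist_force: [0.4, 1.6, 0.4]
finger_gap: 0.7
```

```bash
python3 - <<'E'
from h import *
s,c=shot('scene','s10'); print(s['clock'],s['eef_pos'],s['wrist_force'])
a=cv2.imread('pics/s10.png'); cv2.imwrite('pics/s10c.png',cv2.resize(a[105:265,205:435],None,fx=3.4,fy=3.4,interpolation=cv2.INTER_CUBIC))
E
```

```text
15.6 [616.28251509   7.34463776  91.84613802] [0.39169663 1.58338284 0.43151246]
```

View pics/s10c.png

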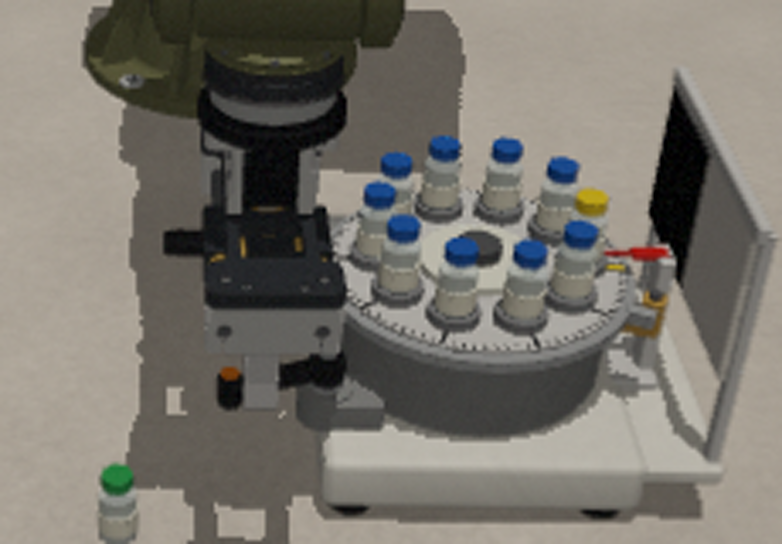

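Request:
arm_command --deltas '[{"xyz": [-0.0038, -0.0029, -0.001], "turn": [0, 0, 0]}, {"xyz": [-0.0041, -0.0025, 0], "turn": [0, 0, 0]}]'

```text
clock: 15.9
eef_pos: [608.5, 2.6, 90.5]
eef_rot: [-3.141, -0.0, 1.573]
wrist_force: [0.1, 1.9, 0.8]
finger_gap: 0.5
```

Request:
arm_command --deltas '[{"xyz": [-0.0043, -0.0022, 0], "turn": [0, 0, 0]}, {"xyz": [-0.0045, -0.0018, 0], "turn": [0, 0, 0]}]'

```text
clock: 16.15
eef_pos: [599.6, -1.6, 90.6]
eef_rot: [-3.141, 0.0, 1.573]
wrist_force: [0.9, 0.2, 0.1]
finger_gap: 0.6
```

Request:
arm_command --deltas '[{"xyz": [-0.0046, -0.0014, 0], "turn": [0, 0, 0]}, {"xyz": [-0.0047, -0.001, 0], "turn": [0, 0, 0]}]'

```text
clock: 16.4
eef_pos: [590.6, -4.0, 90.8]
eef_rot: [3.141, 0.0, 1.573]
wrist_force: [7.8, 2.0, -0.5]
finger_gap: 0.3
```

Request:
arm_command --deltas '[{"xyz": [-0.0048, -0.0006, 0], "turn": [0, 0, 0]}, {"xyz": [-0.0048, -0.0001, 0], "turn": [0, 0, 0]}]'

```text
clock: 16.65
eef_pos: [582.8, -4.5, 91.8]
eef_rot: [3.136, -0.0, 1.573]
wrist_force: [14.3, 2.2, 0.4]
finger_gap: 0.3
```

Request:
arm_command --deltas '[{"xyz": [0, 0, 0], "turn": [0, 0, 0]}, {"xyz": [0, 0, 0], "turn": [0, 0, 0]}]'

```text
clock: 16.9
eef_pos: [582.8, -4.6, 91.8]
eef_rot: [3.136, 0.0, 1.573]
wrist_force: [10.6, 1.9, 1.3]
finger_gap: 0.7
```

Request:
arm_command --deltas '[{"xyz": [0.006, -0.001, 0], "turn": [0, 0, 0]}, {"xyz": [0.014, -0.004, 0], "turn": [0, 0, 0]}, {"xyz": [0, 0, 0.03], "turn": [0, 0, 0]}, {"xyz": [0, 0, 0.05], "turn": [0, 0, 0]}, {"xyz": [0, 0, 0.05], "turn": [0, 0, 0]}, {"xyz": [-0.01, 0.02, 0.05], "turn": [0, 0, 0]}, {"xyz": [-0.02, 0.03, 0.05], "turn": [0, 0, 0]}, {"xyz": [-0.02, 0.03, 0.05], "turn": [0, 0, 0]}, {"xyz": [0, 0, 0], "turn": [0, 0, 0]}, {"xyz": [0, 0, 0], "turn": [0, 0, 0]}]'

```text
clock: 18.15
eef_pos: [550.9, 70.2, 369.6]
eef_rot: [-3.14, 0.0, 1.573]
wrist_force: [0.1, 0.2, -0.7]
finger_gap: 0.3
```

```bash
python3 - <<'E'
from h import *
s,c=shot('wrist','w11'); pickle.dump((s,c),open('w11.pkl','wb'))
print(s['clock'],s['eef_pos'],s['eef_rot'],s['wrist_force'],s['finger_gap'])
a=cv2.imread('pics/w11.png'); cv2.imwrite('pics/w11c.png',cv2.resize(a[:260,120:440],None,fx=2.3,fy=2.3,interpolation=cv2.INTER_CUBIC))
s,c=shot('scene','s11')
a=cv2.imread('pics/s11.png'); cv2.imwrite('pics/s11c.png',cv2.resize(a[105:265,205:435],None,fx=3.4,fy=3.4,interpolation=cv2.INTER_CUBIC))
E
```

```text
18.15 [550.91474833  70.1626146  369.62436048] [-3.14006876e+00  3.28619086e-04  1.57290393e+00] [ 0.10956245  0.16924613 -0.74823928] 0.3104446543921672
```

View pics/w11c.png

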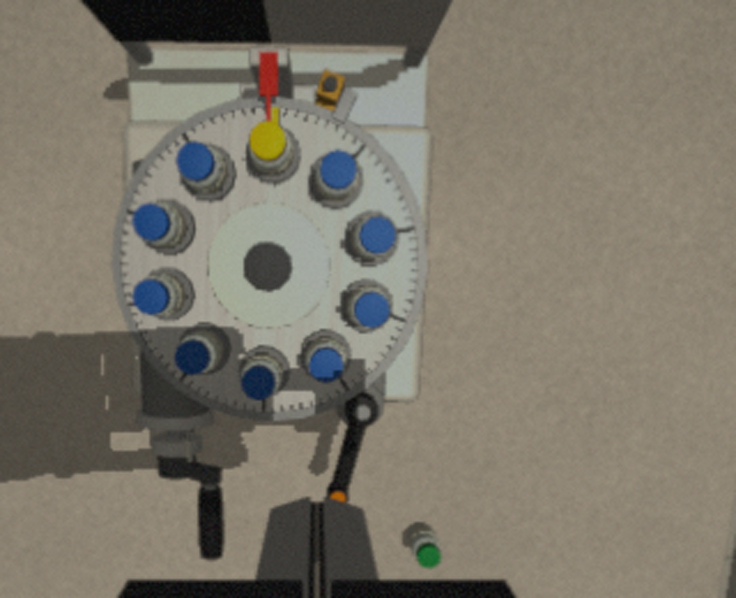

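View pics/s11c.png

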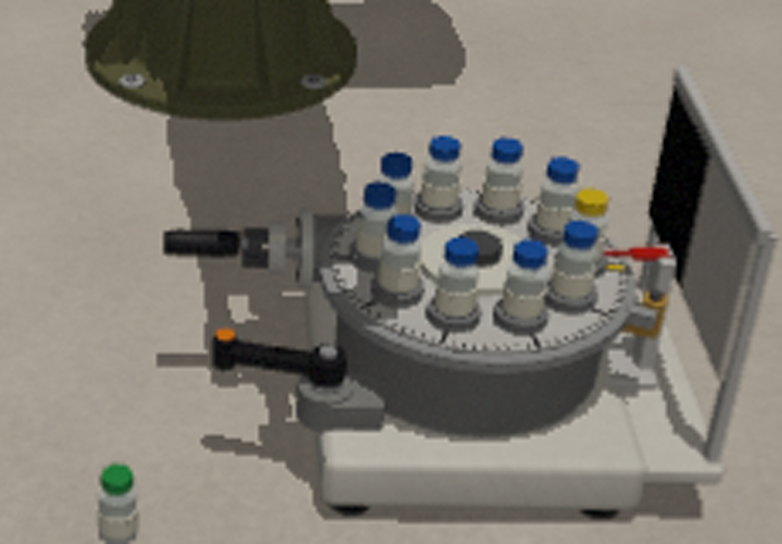

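```bash
python3 - <<'E'
from h import *
a=cv2.imread('pics/w11.png'); cv2.imwrite('pics/w11z.png',cv2.resize(a[20:65,220:290],None,fx=10,fy=10,interpolation=cv2.INTER_CUBIC))
s,c=pickle.load(open('w11.pkl','rb'))
g=lambda x,y:(120+(x+.5)/2.3-.5,(y+.5)/2.3-.5)
caps=[(267,140),(195,161),(152,222),(151,297),(195,356),(258,381),(326,361),(373,310),(378,237),(339,170)]
X=np.array([atz(c,g(*p),168,s)[:2] for p in caps]);C=X.mean(0);X=X-C;print(C,(np.degrees(np.arctan2(X[:,1],X[:,0]))-36*np.arange(10)).round(1)%360)
print('lever',atz(c,g(361,408),94,s),atz(c,g(338,496),94,s))
s,c=pickle.load(open('w11.pkl','rb'));
E
```

```text
[523.56843411 142.79166418] [87.4 87.3 87.  87.1 87.5 86.4 87.5 86.5 85.7 86.4]
lever [580.45757967  52.75012538  94.        ] [565.97450983  -7.92018037  94.        ]
```

View pics/w11z.png

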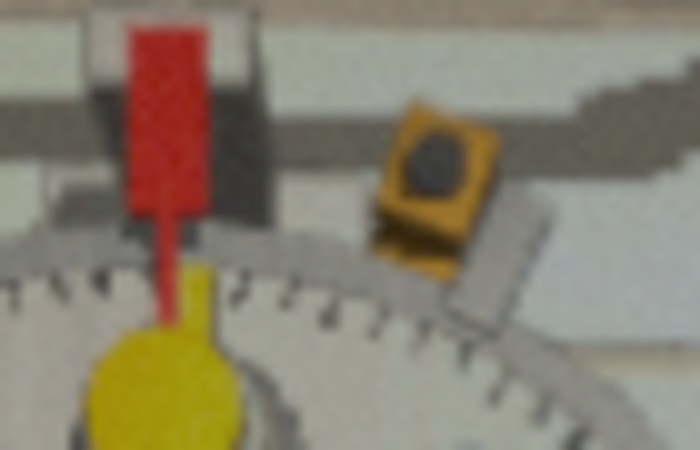

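```bash
python3 -c "
from cell import *
s=read_state();print(s['wrist_force'],abs(s['qd']).max());print(sign_off())"
```

```text
[ 0.45736096 -0.02144618 -0.66587235] 0.0056464039312622265
the job is handed in; nothing more can be done
None
```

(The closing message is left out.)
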